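# Clamp a circuit board with a lever bolt

## Robot

A 6-joint arm with a two-finger parallel gripper is mounted at the origin on the work surface. World frame = base frame: x ahead of the robot, y to its left, z up, the work surface at z = 0. Lengths are in m, angles in rad, forces in N, time in s.
With the tool pointing down it reaches from about 0.3 to 0.825 m from the base axis. Payload 5.4 kg.
Tool frame: the origin (TCP) lies at the very end of the fingers, on their centre line; the grasp point (between the pads) lies 19 mm behind it; z points along the fingers, x is the direction in which the jaws open and shut, and the axes are right-handed (so a half turn about z gives the same grasp; the last joint's range is limited). The gripper opens to 92 mm and grips with 3 to 60 N. Pads are 20 mm wide; open, the fingers measure 128 mm over their backs; the gripper's body (75 mm by 189 mm) begins 69 mm behind the grasp point.
Start: joints at [-1.518, 0.158, 1.597, -0, 1.386, -0.21], TCP at [0.149, -0.555, 0.215] pointing down, gripper open.
Joint ranges: [-2.91, 2.91], [-0.94, 2.29], [0.18, 2.7], [-1.29, 4.43], [0.17, 2.64], [-3, 3]. Speed limits (rad/s): [2.57, 2.57, 3.14, 3.14, 3.14, 3.14].

## Interface

Orientations are given as a rotation vector (axis times angle).
In Python, from workcell import bot gives the robot as it stands. Calls block until the motion is done:
- bot.goto(position, orientation): joint-space move of the TCP to a pose.
- bot.line_to(position, rot=None, max_speed=0.15): straight line of the TCP; rot=None keeps the orientation; max_speed is the mean speed in m/s.
- bot.set_joints(angles): joint-space move.
- bot.set_gripper(opening, newtons=None): opening from 0.0 (shut) to 1.0 (fully open); newtons is the grip in N (None keeps the last); returns when the fingers have stopped.
- bot.hold(seconds).
- bot.inverse_kinematics(position, orientation): joint angles nearest the present ones, or None.
- bot.read_camera(name): name is "scene" or "top" or "wrist"; returns a dict with "pixels" (400x640x3 uint8, blue, green, red), "fx", "fy", "cx", "cy" (pixels), "k1" (the pictures are not rectified: a ray, as slopes to the right and down, at radius r is drawn at 1 + k1 r^2 times it, then the intrinsics apply), "R" (3x3) and "t" (3): a world point X has camera coordinates R X + t. Camera axes: x right, y down, z forward; pixel columns grow to the right and rows downward; lengths in m; the calibration is good to about 2 mm. A picture is of the moment at which its call begins. There is no depth.
A pose or a line that the arm cannot do raises bot.MotionError and nothing moves.
- bot.job_done(): hands the job in, once; it reports no verdict.
Readings, each from a call of its own:
- bot.current_clock(): time.
- bot.current_joints(): joint angles.
- bot.current_joint_vel(): joint speeds.
- bot.current_effort(): joint torques, N m.
- bot.current_ee_pos(): TCP position.
- bot.current_tool_rot(): TCP orientation.
- bot.current_contact_force(): force on the tool from outside, world axes, zero at the start.
- bot.current_ft_torque(): the same for the moment, N m.
- bot.current_opening(): opening from 0.0 (shut) to 1.0 (fully open).
Only numpy, scipy, OpenCV 4.12 (cv2) and the standard library are available. Lean on these libraries where they do the work, as an engineer would, in place of code of your own. Each camera call takes 0.05 s, during which the arm holds its last target.

## Task

The circuit board lies in the yellow jig but its clamp is still loose. Screw the clamp's lever-headed bolt in (clockwise seen from above) until it is snug, keeping its lever standing up as you turn it, and only then fold the lever over until it is fully closed. Leave the screwdriver, spool and parts tray around the jig where they are.

Things in the scene. Friction and masses are not known exactly. Their poses are not given: they have to be found in the camera images.
- jig: Fixed yellow jig plate, 130 (x) by 300 (y) by 12 mm, reaching y -200 to +100. Origin: on the upright axis of the clamp bolt, at bench height; z up. A green circuit board lies at y -43 to -178; parts there are at most 40 mm above the bench. A flat aluminium strap (30 wide, y -66 to +34) runs under the bolt's head over the board's edge, top at most 39 mm up; it sinks with the bolt.
- bolt (a joint): Turn of the clamp bolt about its upright axis, rad. Starts at -3.6 to -1.8 and grows as it is turned clockwise seen from above; 0 is snug, a firm stop. The bolt sinks 1.4 mm per rad. It turns stiffly (0.1 N m), stays where it is left, and can be turned by pinching the upright lever.
- pivot (a point): Centre of the lever's hinge pin, in the bolt's head and on its axis, 53.5 mm above the bench when snug (1.4 mm higher per rad to go). The dark steel head is 32 mm across, its top 9 mm above this point. Axes turn with the bolt: x along the hinge pin, z up, +y the side to which the lever folds. When snug they are parallel to the jig's: the lever folds to the jig's +y, away from the board.
- lever (a joint): Fold of the lever, rad: 0 is standing straight up (open), 1.57 is lying level (fully closed), a stop at either end. It starts at 0 to 0.12. It folds only towards pivot +y and stays where it is left (about 0.15 N m of friction).
- lever_grip (a point): Point on the centre line of the flat dark steel lever, 55 mm from the hinge pin towards its tip. The lever is 12 mm thick along its x (hinge pin) and 20 mm wide along its y; z points to its tip. Free of the bolt's head from 12 to 90 mm from the pin.
- lever_tip (a point): End of the lever, on its centre line, 90 mm from the hinge pin; same axes as lever_grip.
- screwdriver: Screwdriver with a red handle, about 190 mm long, lying on the bench. Bystander, leave alone. Origin: underside at the middle.
- spool: Grey flanged spool, 56 mm across and 42 mm high, standing on the bench. Bystander, leave alone. Origin: centre of its underside.
- tray: Blue parts tray with one divider, 80 by 120 by 30 mm, on the bench. Bystander, leave alone. Origin: centre of its underside.

How it is judged:
On the way:
1. the bolt is screwed in snug while its lever still stands up (folded by less than 0.6 rad) (value of joint bolt above -0.15 rad and value of joint lever below 0.6 rad), for 0.2 s.
At the end, for the whole second after the job is handed in: The bolt is snug (within 0.2 rad of its stop), the lever is folded closed (within about 0.2 rad of level, joint above 1.35) and at rest, and screwdriver, spool and tray lie within 30 mm of where they started (value of joint bolt above -0.2 rad and value of joint lever above 1.35 rad and velocity of joint lever below 0.1 rad/s and not (distance of any of screwdriver, spool, tray from where it was at the start of the episode above 0.03 m)); the robot touches nothing.
It fails at once if the screwdriver, spool or tray is moved by more than 30 mm (distance of any of screwdriver, spool, tray from where it was at the start of the episode above 0.03 m).
It also fails if it takes over 64 s, if anything falls off the work surface, if the arm or the gripper's body presses on something with over 40 N, if the wrist force passes 120 N, or if a joint passes its speed limit or range.

## Working session

There is one attempt and no reset: what is moved stays moved. The work goes in short steps, each a Python script; the robot and the scene stay as the last script left them, time stands still between calls to the robot, and variables do not carry over. Pictures are saved under pics/ and viewed, and the job is handed in when it is done.

```bash
ls; mkdir -p pics; python3 - <<'E'
from workcell import bot
import cv2
print(bot.current_clock())
for n in ["scene","top","wrist"]:
    c=bot.read_camera(n); cv2.imwrite(f"pics/a_{n}.png",c["pixels"])
    print(n,c["fx"],c["fy"],c["cx"],c["cy"],c["k1"],c["R"],c["t"])
E
```

```text
pics
0.0
scene 425.8764182036007 425.8764182036007 319.29527357922245 200.912281972925 -0.0942749736216264 [[-0.6339066   0.77334746 -0.00980482]
 [ 0.56516167  0.45452966 -0.688473  ]
 [-0.52797227 -0.44196889 -0.72519569]] [ 0.29596067 -0.28354092  1.26070651]
top 366.5989963437844 366.5989963437844 315.0333946514687 200.3403901557184 -0.054523866319439236 [[-0.02056698 -0.99905947 -0.03817287]
 [-0.99345312  0.02471321 -0.11153548]
 [ 0.11237395  0.03562901 -0.99302702]] [0.12542047 0.59921633 0.7184297 ]
wrist 280.88508069157814 280.88508069157814 318.7323755496177 199.5505471838191 0.00793641556886252 [[ 0.25969756 -0.96568867 -0.00160305]
 [-0.93644189 -0.25223714  0.24382987]
 [-0.23586809 -0.06182086 -0.9698167 ]] [-0.57487794 -0.02731172  0.38879978]
```

View pics/a_scene.png

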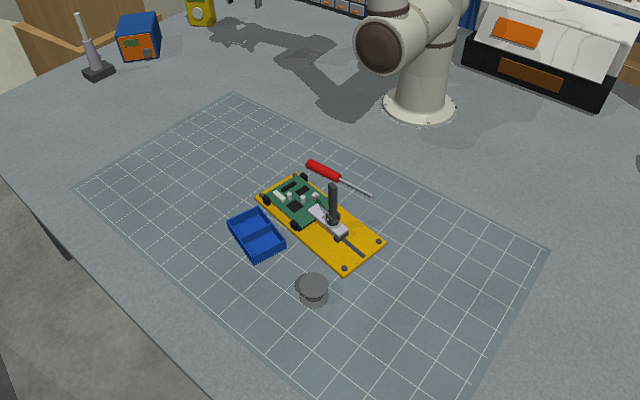

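View pics/a_top.png

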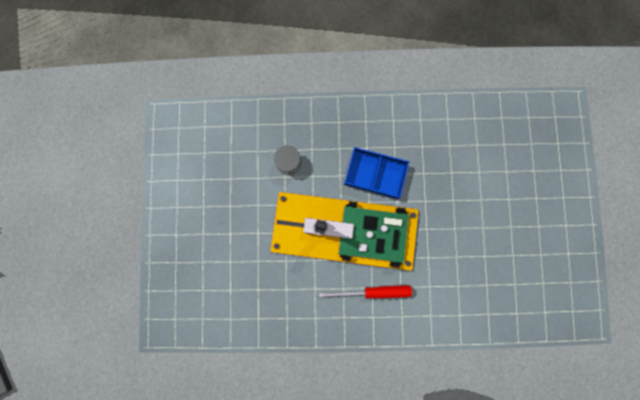

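View pics/a_wrist.png

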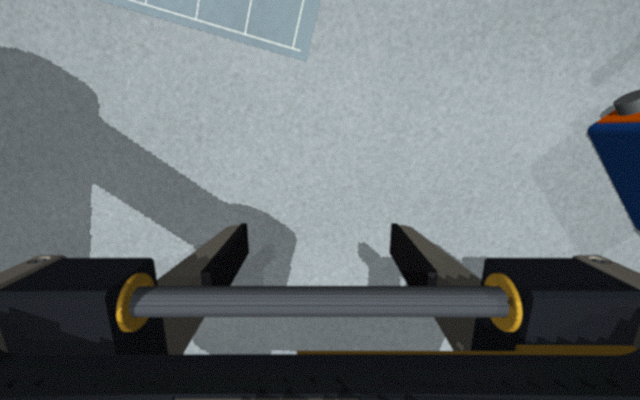

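The scene view shows the jig with the lever standing up near (333,200). In the top view the jig spans columns 272–418 and the bolt is near (321,228). The tray (377,173), spool (287,159) and screwdriver (368,293) lie around it. Next I'll compute the jig pose and the lever.

```bash
cat > h.py <<'E'
import numpy as np, cv2
def ray(c,uv):
    uv=np.asarray(uv,float).reshape(-1,2)
    d=np.stack([(uv[:,0]-c["cx"])/c["fx"],(uv[:,1]-c["cy"])/c["fy"]],1)
    s=d.copy()
    for _ in range(20):
        s=d/(1+c["k1"]*(s**2).sum(1,keepdims=True))
    R=np.array(c["R"]);t=np.array(c["t"])
    return -R.T@t,(np.c_[s,np.ones(len(s))]@R)
def plane(c,uv,z):
    o,d=ray(c,uv); return o+d*((z-o[2])/d[:,2:3])
def proj(c,X):
    X=np.asarray(X,float).reshape(-1,3)@np.array(c["R"]).T+np.array(c["t"])
    s=X[:,:2]/X[:,2:]; s=s*(1+c["k1"]*(s**2).sum(1,keepdims=True))
    return s*[c["fx"],c["fy"]]+[c["cx"],c["cy"]]
def tri(c1,uv1,c2,uv2):
    o1,d1=ray(c1,uv1);o2,d2=ray(c2,uv2);d1=d1[0];d2=d2[0]
    a=np.linalg.lstsq(np.stack([d1,-d2],1),o2-o1,rcond=None)[0]
    p=o1+a[0]*d1;q=o2+a[1]*d2
    return (p+q)/2,np.linalg.norm(p-q)
E
python3 - <<'E'
from workcell import bot
from h import *
for n in ["top","scene"]:
    c=bot.read_camera(n); hsv=cv2.cvtColor(c["pixels"],cv2.COLOR_BGR2HSV)
    m=cv2.inRange(hsv,(18,150,80),(32,255,255))
    k,l,s,ce=cv2.connectedComponentsWithStats(m)
    x0=[(240,180,440,290)] if n=="top" else [(240,160,400,290)]
    x=x0[0]; mm=np.zeros_like(m); mm[x[1]:x[3],x[0]:x[2]]=m[x[1]:x[3],x[0]:x[2]]
    pts=cv2.findNonZero(mm); P=plane(c,pts.reshape(-1,2),0.012)[:,:2]
    r=cv2.minAreaRect((P*1000).astype(np.float32)); print(n,r,cv2.boxPoints(r))
    # hull quadrilateral
    h=cv2.convexHull(pts); q=cv2.approxPolyDP(h,6,True).reshape(-1,2); print(q.tolist(),(plane(c,q,.012)*1000).round(0).tolist())
    cr=c["pixels"][190:280,260:430] if n=="top" else c["pixels"][150:290,240:400]
    cv2.imwrite(f"pics/b_{n}.png",cv2.resize(cr,None,fx=4.5 if n=="top" else 4,fy=4.5 if n=="top" else 4,interpolation=cv2.INTER_CUBIC))
E
```

```text
top ((539.5753784179688, 52.629180908203125), (298.396728515625, 128.8719024658203), 81.31451416015625) [[ 453.34784  -85.1277 ]
 [ 580.7419  -104.5887 ]
 [ 625.8029   190.38606]
 [ 498.40887  209.84706]]
[[418, 211], [410, 270], [271, 251], [280, 192]] [[577.0, -104.0, 12.0], [455.0, -81.0, 12.0], [500.0, 208.0, 12.0], [624.0, 187.0, 12.0]]
scene ((542.1175537109375, 54.452674865722656), (301.58282470703125, 131.88795471191406), 81.207763671875) [[ 453.89972   -84.487144]
 [ 584.23785  -104.64648 ]
 [ 630.3354    193.39249 ]
 [ 499.99725   213.55182 ]]
[[385, 244], [343, 278], [254, 197], [297, 172]] [[507.0, 211.0, 12.0], [629.0, 193.0, 12.0], [582.0, -102.0, 12.0], [455.0, -80.0, 12.0]]
```

View pics/b_top.png

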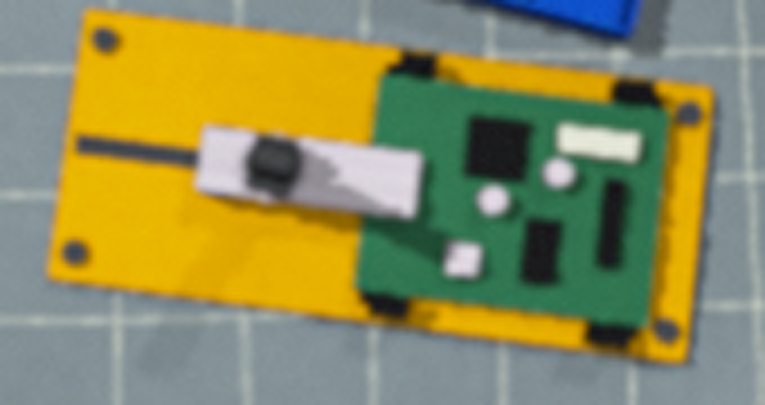

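View pics/b_scene.png

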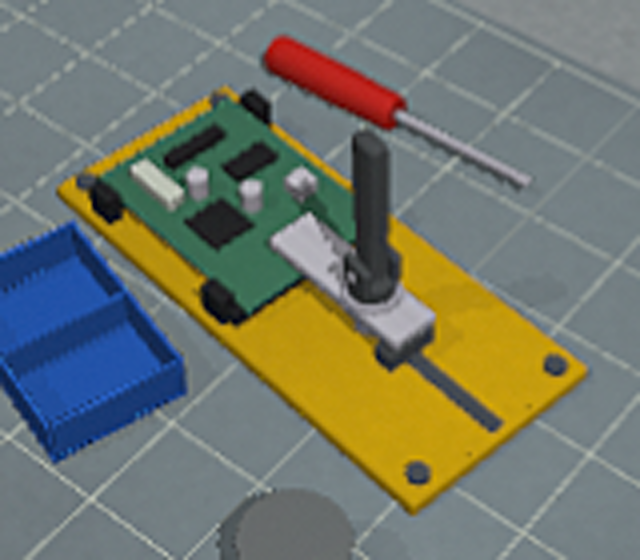

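```bash
cat >> h.py <<'E'
from scipy.spatial.transform import Rotation as Ro
def down(psi): return (Ro.from_euler('z',psi)*Ro.from_euler('x',np.pi)).as_rotvec()
E
python3 - <<'E'
from workcell import bot
from h import *
c=bot.read_camera("wrist"); print("cam",-np.array(c["R"]).T@c["t"])
top=bot.read_camera("top"); sc=bot.read_camera("scene")
print(tri(top,(320.7,225.6),sc,(332.5,185)))
print(proj(top,[[.5484,.1029,.057],[.5484,.1029,.147]]),proj(sc,[[.5484,.1029,.057],[.5484,.1029,.147]]))
print(Ro.from_rotvec(bot.current_tool_rot()).as_matrix().round(3))
for d in range(-180,361,30):
    q=bot.inverse_kinematics([.548,.103,.15],down(np.radians(d)))
    print(d,None if q is None else np.round(q,2))
E
```

```text
cam [ 0.21543171 -0.53814083  0.38320904]
(array([0.54497391, 0.09888022, 0.14551985]), np.float64(1.3159142583334676e-05))
[[319.6516666  225.84096485]
 [318.32467855 223.64694386]] [[332.46070238 217.24427148]
 [333.05133664 186.33579049]]
[[ 0.26  -0.966 -0.   ]
 [-0.966 -0.26   0.   ]
 [-0.    -0.    -1.   ]]
-180 None
-150 [-0.03  0.17  1.71  0.    1.26  2.59]
-120 [-0.03  0.17  1.71  0.    1.26  2.06]
-90 [-0.03  0.17  1.71 -0.    1.26  1.54]
-60 [-0.03  0.17  1.71 -0.    1.26  1.02]
-30 [-0.03  0.17  1.71 -0.    1.26  0.49]
0 [-0.03  0.17  1.71 -0.    1.26 -0.03]
30 [-0.03  0.17  1.71 -0.    1.26 -0.55]
60 [-0.03  0.17  1.71 -0.    1.26 -1.08]
90 [-0.03  0.17  1.71 -0.    1.26 -1.6 ]
120 [-0.03  0.17  1.71  0.    1.26 -2.13]
150 [-0.03  0.17  1.71  0.    1.26 -2.65]
180 None
210 [-0.03  0.17  1.71  0.    1.26  2.59]
240 [-0.03  0.17  1.71  0.    1.26  2.06]
270 [-0.03  0.17  1.71 -0.    1.26  1.54]
300 [-0.03  0.17  1.71 -0.    1.26  1.02]
330 [-0.03  0.17  1.71 -0.    1.26  0.49]
360 [-0.03  0.17  1.71 -0.    1.26 -0.03]
```

```bash
python3 - <<'E'
from workcell import bot
from h import *
bot.goto([.547,.101,.25],down(np.radians(60)))
print(bot.current_clock(),bot.current_ee_pos())
c=bot.read_camera("wrist"); cv2.imwrite("pics/c_wrist.png",c["pixels"])
np.save("cw.npy",c,allow_pickle=True)
print(proj(c,[[.547,.101,.147],[.547,.101,.057]]))
E
```

```text
3.1083 [0.54713909 0.10025486 0.24995057]
[[319.98109877 198.44871776]
 [319.670165   181.83942055]]
```

View pics/c_wrist.png

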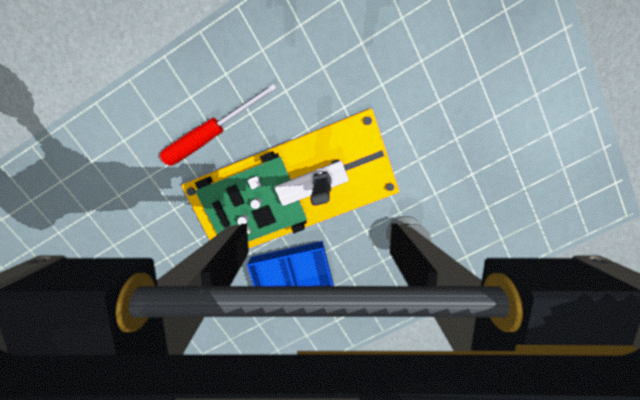

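The wrist view shows the lever tip at about (320,198), with its base at (320,178). I'll enlarge it and measure the cross-section's orientation.

```bash
python3 - <<'E'
from h import *
c=np.load("cw.npy",allow_pickle=True).item()
p=c["pixels"][150:220,270:370]
cv2.imwrite("pics/d.png",cv2.resize(p,None,fx=8,fy=8,interpolation=cv2.INTER_CUBIC))
g=c["pixels"][160:212,300:345].max(2)
print("\n".join(" ".join(f"{v:3d}" for v in r) for r in g[8:50:1,4:36]))
E
```

```text
173 165 168 176 167 171 164 164 168 166 168 164 164 171 171 170 167 163 157 179 197 209 221 234 236 240 242 246 245 245 245 244
166 164 169 165 168 168 167 166 169 168 165 158 159 169 179 179 190 198 197 211 216 211 219 220 230 239 242 243 245 245 244 244
168 168 171 175 174 167 169 159 159 161 148 141 142 162 172 167 175 186 183 191 198 193 193 212 228 235 238 239 243 245 243 243
167 169 164 169 171 159 153 143 143 137 134 132 149 157 152 155 166 164 133 130 127 128 141 171 213 232 234 236 241 240 241 241
173 164 167 158 157 144 142 136 136 129 132 131 128 129 150 178 202 172 110  67  52  57  83 131 189 218 229 231 235 238 239 241
157 155 146 143 141 143 153 158 152 129 111  97  86  97 128 161 174 135  83  51  54  63  74 102 150 197 221 228 232 236 239 240
146 138 140 148 159 170 171 166 150 114  83  47  51  61  90 104 104  90  76  80  82  77  86  87 119 167 207 224 227 232 240 243
142 147 164 174 177 179 177 163 148  97  54  52  57  64  69  76  80  81  88  91  90  89  86  85  92 141 193 224 231 235 242 244
164 181 177 182 185 184 179 162 135  95  77  70  78  78  86  76  89  87  92 
[... 3575 characters left out ...]
 186 213 229 242 240 242 246 245 246 245 245 246 246 246 247
241 241 243 244 243 245 244 239 220 186 176 166 178 193 204 233 242 243 244 248 247 246 246 245 245 245 244 244 245 246 247 246
240 241 244 244 244 243 244 247 245 240 238 240 243 242 244 248 248 247 246 247 245 246 245 246 245 245 244 247 244 247 247 246
239 240 243 244 244 245 245 244 246 247 247 247 247 245 247 248 245 246 246 245 245 244 246 244 244 245 245 246 245 246 246 245
239 240 241 241 244 246 244 245 244 246 246 247 244 247 246 244 245 245 244 245 246 245 245 246 244 245 246 246 246 246 246 247
236 241 241 239 243 246 244 244 244 245 245 246 245 246 247 246 245 245 245 245 243 245 245 245 245 245 246 247 247 245 246 246
```

View pics/d.png

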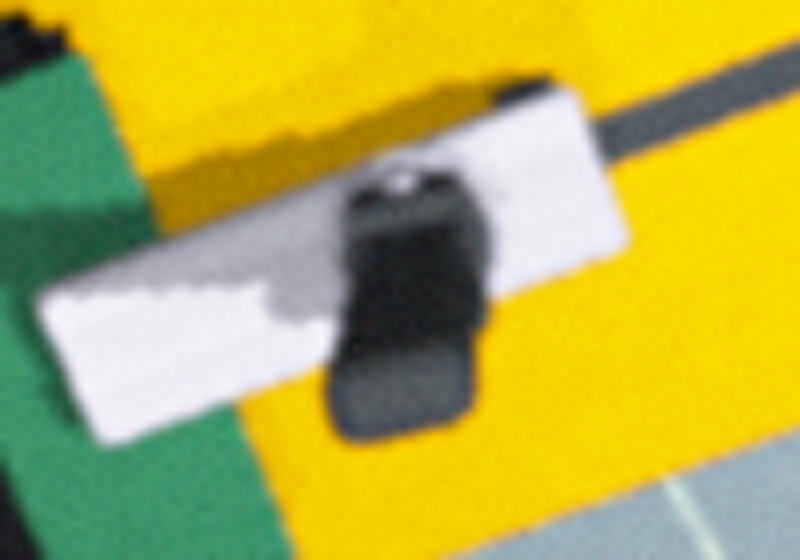

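```bash
python3 - <<'E'
from h import *
c=np.load("cw.npy",allow_pickle=True).item()
g=c["pixels"].max(2)[:, :]
U=8
up=cv2.resize(c["pixels"][150:220,270:370],None,fx=U,fy=U,interpolation=cv2.INTER_CUBIC).max(2)
up=cv2.GaussianBlur(up,(0,0),4)
for lo,hi in ((55,140),(62,140),(68,130)):
    m=((up>lo)&(up<hi)).astype(np.uint8); m[:345]=0
    m=cv2.morphologyEx(m,cv2.MORPH_OPEN,np.ones((25,25),np.uint8))
    k,l,s,ce=cv2.connectedComponentsWithStats(m); i=l[395,400]; m=(l==i).astype(np.uint8)
    pts=cv2.findNonZero(m).reshape(-1,2)
    uv=(pts+.5)/U-.5+[270,150]
    P=plane(c,uv,.147)[:,:2]
    r=cv2.minAreaRect((P*1000).astype(np.float32)); print(len(pts),uv.mean(0),P.mean(0),r)
    ev=np.linalg.eigh(np.cov(P.T)); v=ev[1][:,1]; print("long axis deg",np.degrees(np.arctan2(v[1],v[0])),np.sqrt(12*ev[0])*1000)
E
```

```text
10937 [319.66955632 198.52122954] [0.54691349 0.10068615] ((547.1165771484375, 100.98614501953125), (19.425106048583984, 10.312955856323242), 73.23947143554688)
long axis deg 75.20996724954213 [ 9.62930964 17.79099394]
10265 [319.67212007 198.80728811] [0.54716887 0.10054156] ((547.3357543945312, 100.8436508178711), (19.274423599243164, 9.766064643859863), 73.61308288574219)
long axis deg 74.65799687065638 [ 9.09921532 17.60965885]
9486 [319.70041377 198.96215475] [0.54732038 0.1004866 ] ((547.46875, 100.77021026611328), (18.90976333618164, 9.19863224029541), 74.05488586425781)
long axis deg 74.716163089792 [ 8.55269455 17.30723909]
```

The lever's wide axis lies at about 74° (mod 180), so the bolt has about 173° (3.0 rad) to go, and the axis is near (0.548, 0.102). I'll grasp across the 12 mm thickness at yaw 164°, which allows the whole turn without regrasping.

```bash
python3 - <<'E'
from workcell import bot
from h import *
psi=np.radians(164.3)
bot.set_gripper(0.5)
bot.goto([.5476,.1015,.20],down(psi))
print(bot.current_clock(),bot.current_joints())
bot.line_to([.5476,.1015,.094],max_speed=.1)
print(bot.current_contact_force(),bot.current_ft_torque())
bot.set_gripper(0.0,15)
print(bot.current_clock(),bot.current_opening()*92,bot.current_contact_force(),bot.current_ft_torque(),bot.current_ee_pos())
for n in ["scene","wrist"]:
    c=bot.read_camera(n); cv2.imwrite(f"pics/e_{n}.png",c["pixels"])
E
```

```text
5.5667 [-3.36802834e-02  1.22970962e-01  1.66526083e+00 -2.12843587e-05
  1.35314082e+00 -2.90067822e+00]
[ 0.15847577 -0.45314968 -0.09618974] [ 0.18445805 -0.09817508  0.04258274]
7.3833 11.795086513136841 [-0.09661508 -0.45400265 -0.50268439] [ 0.0277361  -0.24708493 -0.06883482] [0.54785489 0.10143376 0.09410333]
```

View pics/e_scene.png

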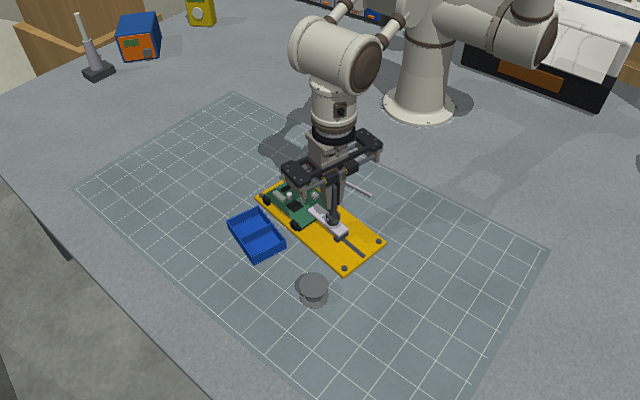

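View pics/e_wrist.png

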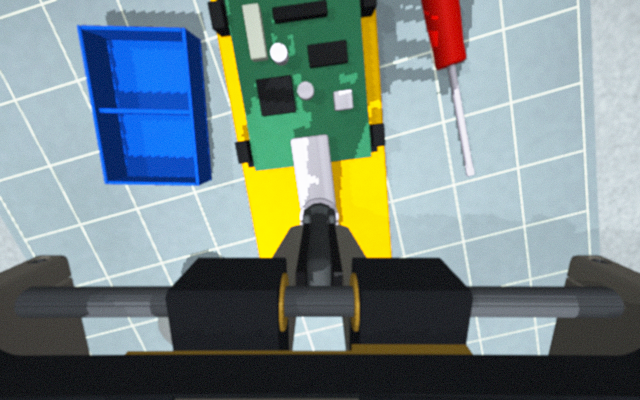

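Pinched at 11.8 mm with near-zero force. Now I'll screw in, following the sink and watching the wrist load.

```bash
python3 - <<'E'
from workcell import bot
from h import *
bot.set_gripper(0.0,35)
A=np.array([.5481,.1023])
a0=164.3
for a in [154,139,124,109,94,79,64,49,34,19,9,1,-4]:
    z=.0941-.0014*np.radians(a0-a)
    bot.goto([A[0],A[1],z],down(np.radians(a)))
    R=Ro.from_rotvec(bot.current_tool_rot()); F=R.inv().apply(bot.current_contact_force()); T=bot.current_ft_torque()
    print(a,round(bot.current_clock(),2),R.as_euler('zyx',degrees=True)[0].round(1),"Ftool",F.round(1),"T",np.round(T,2),round(bot.current_opening()*92,2))
    if np.linalg.norm(F)>30: print("stop"); break
E
```

```text
154 7.99 -154.2 Ftool [ 1.5 -4.2 -3.4] T [-0.58  0.34 -0.14] 11.88
139 8.35 -139.3 Ftool [ 1.5 -5.  -5.1] T [-0.38  0.96 -0.09] 11.64
124 8.71 -124.3 Ftool [ 2.3 -5.6 -6.7] T [-0.12  1.19 -0.13] 12.06
109 9.07 -109.3 Ftool [ 3.5 -6.6 -6.2] T [ 0.21  1.3  -0.07] 11.92
94 9.43 -94.3 Ftool [ 3.3 -6.1 -7.3] T [ 0.54  1.29 -0.12] 12.0
79 9.78 -79.3 Ftool [ 2.5 -6.4 -7.2] T [ 0.85  1.27 -0.05] 11.99
64 10.14 -64.3 Ftool [ 2.3 -7.5 -5.4] T [ 1.24  1.09 -0.07] 11.76
49 10.5 -49.3 Ftool [ 2.5 -8.7 -6.1] T [ 1.53  0.87 -0.11] 11.85
34 10.86 -34.3 Ftool [  2.4 -10.1  -2.7] T [ 1.86  0.58 -0.1 ] 11.8
19 11.22 -19.3 Ftool [  1.7 -10.1  -2.7] T [ 1.98  0.22 -0.12] 12.12
9 11.51 -9.3 Ftool [-0.1 -9.8 -1.5] T [ 2.01  0.05 -0.12] 11.47
1 11.77 -1.3 Ftool [  0.6 -10.6  -0.3] T [ 2.1  -0.17 -0.07] 12.1
-4 12.02 3.7 Ftool [ 0.9 -9.9  0.9] T [ 2.05 -0.34 -0.12] 11.78
```

```bash
python3 - <<'E'
from workcell import bot
from h import *
A=np.array([.5481,.1023])
for a in [-6,-8,-9.5,-11,-12.5,-14,-15.5,-17]:
    z=.0941-.0014*np.radians(164.3-a)
    bot.goto([A[0],A[1],z],down(np.radians(a))); bot.hold(.1)
    R=Ro.from_rotvec(bot.current_tool_rot()); F=R.inv().apply(bot.current_contact_force()); T=bot.current_ft_torque()
    print(a,round(bot.current_clock(),2),R.as_euler('zyx',degrees=True)[0].round(2),"Ftool",F.round(1),"T",np.round(T,2),"eff6",np.round(bot.current_effort()[5],2),round(bot.current_opening()*92,2))
    if abs(T[2])>0.4: print("stop"); break
E
```

```text
-6 12.37 5.71 Ftool [ 1.3 -9.5  0.3] T [ 2.11 -0.35 -0.12] eff6 -0.1 11.93
-8 12.72 7.71 Ftool [  1.6 -10.9   1. ] T [ 2.14 -0.44 -0.04] eff6 -0.1 11.81
-9.5 13.07 9.17 Ftool [  1.  -10.6   1.1] T [ 2.12 -0.46  0.19] eff6 0.2 11.74
-11 13.42 10.59 Ftool [  0.4 -10.2  -0.1] T [ 2.07 -0.46  0.71] eff6 0.65 11.98
stop
```

The stop shows at yaw ≈ -9°, which matches the jig's yaw of -8.7°, so the bolt is snug with the lever upright. I'll relax the torque, confirm with a picture, then fold along the arc with a light pinch.

```bash
python3 - <<'E'
from workcell import bot
from h import *
bot.hold(.3)
psi=np.radians(-9.2)
p=bot.current_ee_pos()
bot.goto([.5481,.1023,.0899],down(psi))
bot.set_gripper(0.0,10)
print(bot.current_contact_force(),bot.current_ft_torque())
c=bot.read_camera("wrist"); cv2.imwrite("pics/f_wrist.png",c["pixels"])
d=np.array([np.sin(np.radians(8.74)),np.cos(np.radians(8.74))]); A=np.array([.5482,.1030]); r=.0554
for th in np.radians([10,20,30,40,50,60,68,75,80,85]):
    q=A+r*np.sin(th)*d; z=.0535+r*np.cos(th)-.019
    bot.line_to([q[0],q[1],z],max_speed=.05)
    F=np.array(bot.current_contact_force()); T=bot.current_ft_torque()
    print(np.degrees(th).round(),round(bot.current_clock(),2),F.round(1),np.round(T,2),round(bot.current_opening()*92,2))
    if np.linalg.norm(F)>35: print("abort");break
for n in ["scene","wrist"]:
    c=bot.read_camera(n); cv2.imwrite(f"pics/g_{n}.png",c["pixels"])
E
```

```text
[1.07746831 5.46264321 0.05613601] [ 1.0403058 -0.2314334  0.0372562]
10.0 14.59 [ 0.9 -2.7  1.2] [-0.46 -0.07  0.1 ] 12.02
20.0 14.93 [ 0.5 -2.   1.2] [-0.36 -0.15  0.14] 11.98
30.0 15.28 [0.4 0.7 3.6] [-0.02 -0.19  0.11] 11.71
40.0 15.62 [0.8 0.6 4.7] [ 0.14 -0.15  0.14] 12.0
50.0 15.96 [0.9 4.  5.4] [ 0.54 -0.16  0.08] 11.8
60.0 16.3 [1.6 5.8 6.5] [ 0.79 -0.24  0.1 ] 12.3
68.0 16.61 [1.  6.8 5.7] [ 1.03 -0.31  0.14] 12.06
75.0 16.89 [1.4 8.4 5.3] [ 1.16 -0.23  0.09] 11.89
80.0 17.14 [1.4 8.  5.9] [ 1.23 -0.24  0.07] 11.82
85.0 17.39 [1.2 9.8 5.2] [ 1.31 -0.26  0.13] 12.25
```

View pics/g_scene.png

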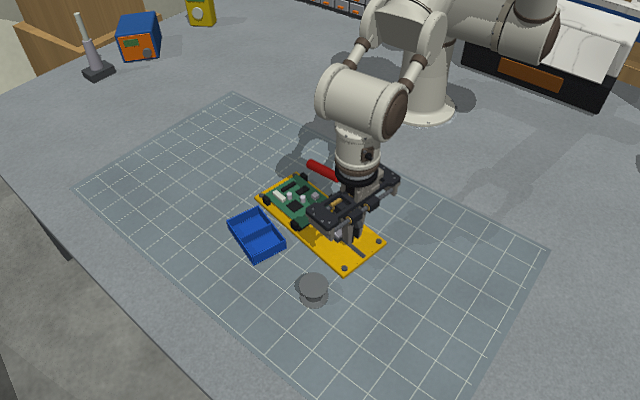

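View pics/f_wrist.png

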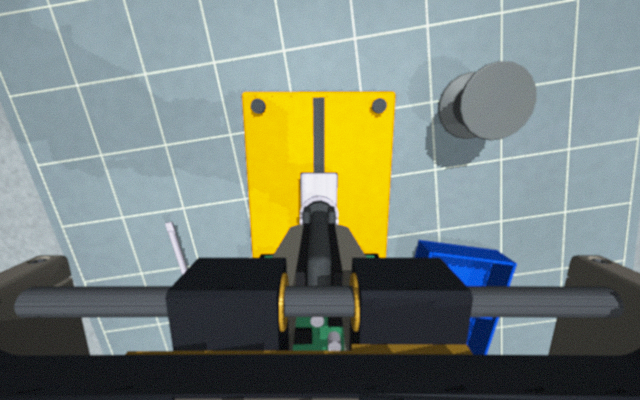

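View pics/g_wrist.png

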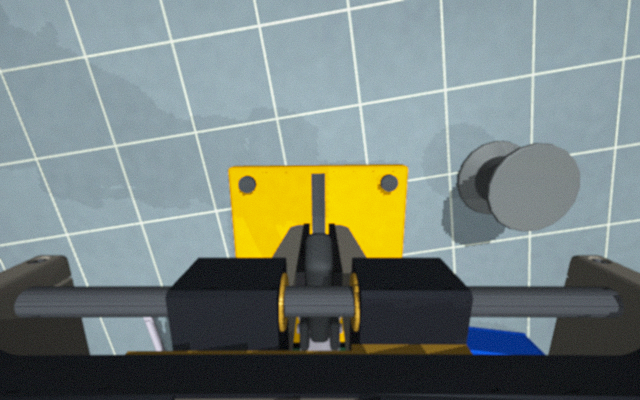

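The fold followed the arc, and the wrist view shows the lever lying along the jig's slot. Now I'll release, close the fingers and press the lever down to its stop from above.

```bash
python3 - <<'E'
from workcell import bot
from h import *
bot.set_gripper(0.5)
p=np.array(bot.current_ee_pos()); bot.line_to([p[0],p[1],.11],max_speed=.15)
bot.set_gripper(0.0)
d=np.array([np.sin(np.radians(8.74)),np.cos(np.radians(8.74))]); q=np.array([.5482,.1030])+.072*d
bot.line_to([q[0],q[1],.085]); f0=np.array(bot.current_contact_force())
for z in np.arange(.075,.057,-.0015):
    bot.line_to([q[0],q[1],z],max_speed=.02)
    F=np.array(bot.current_contact_force())-f0
    print(round(z,4),np.round(bot.current_ee_pos()[2],4),F.round(1))
    if F[2]>15: break
bot.hold(.2)
bot.line_to([q[0],q[1],.12])
bot.goto([.40,-.12,.25],down(np.radians(-9)))
print(bot.current_clock(),bot.current_contact_force())
for n in ["scene","top"]:
    c=bot.read_camera(n); cv2.imwrite(f"pics/h_{n}.png",c["pixels"])
    cr=c["pixels"][190:280,260:430] if n=="top" else c["pixels"][150:290,240:400]
    cv2.imwrite(f"pics/i_{n}.png",cv2.resize(cr,None,fx=4,fy=4,interpolation=cv2.INTER_CUBIC))
E
```

```text
0.075 0.075 [ 0.8 -0.2 -0.1]
0.0735 0.0735 [1.3 0.7 0.9]
0.072 0.0719 [-0.2  0.6 -0.2]
0.0705 0.0704 [0.  0.2 0.9]
0.069 0.0688 [1.1 0.7 0.4]
0.0675 0.0674 [-1.2  0.7  0.6]
0.066 0.0658 [-0.1  0.6  0. ]
0.0645 0.0644 [-1.1  0.5  0.3]
0.063 0.0633 [-1.4  1.8  3.4]
0.0615 0.0626 [-3.2  1.4  8.9]
0.06 0.062 [-4.3  2.6 13.6]
0.0585 0.0613 [-6.1  2.1 17. ]
25.4 [ 0.82685652  0.10026018 -0.17469168]
```

View pics/i_scene.png

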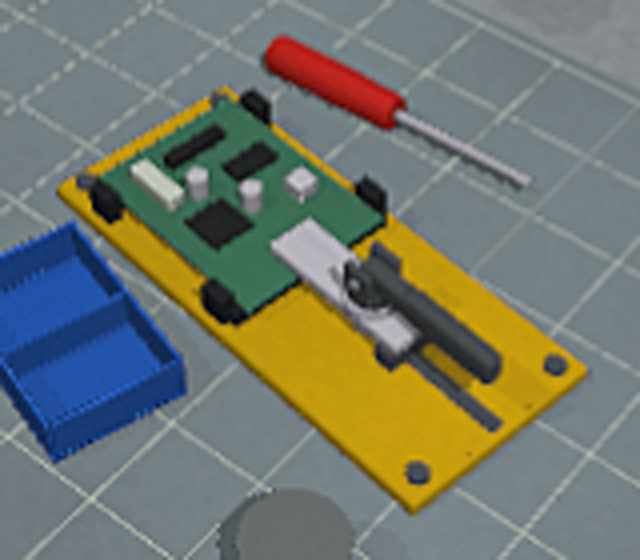

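View pics/h_top.png

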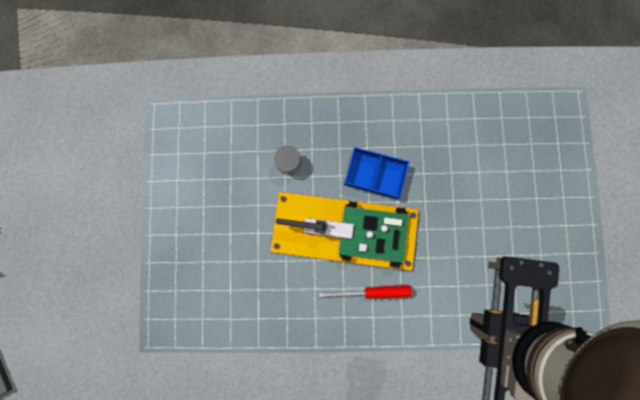

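```bash
python3 - <<'E'
from workcell import bot
from h import *
A=np.array([.5482,.1030]);
sc=bot.read_camera("scene"); top=bot.read_camera("top")
for c,o in ((sc,(240,150)),(top,(260,190))):
  for b in (0,-10):
    for th in (90,80):
      y=np.radians(-8.74-b); d=np.array([-np.sin(y),np.cos(y)]); t=np.radians(th)
      X=np.r_[A+.09*np.sin(t)*d,.0535+.09*np.cos(t)]
      print(b,th,((proj(c,X)-o)*4).round(0), end=" ")
  print()
g=top["pixels"].max(2); m=(g[205:245,265:330]<75).astype(np.uint8)
E
```

```text
0 90 [[495. 374.]] 0 80 [[495. 353.]] -10 90 [[514. 356.]] -10 80 [[515. 335.]] 
0 90 [[ 61. 121.]] 0 80 [[ 59. 119.]] -10 90 [[ 59. 152.]] -10 80 [[ 57. 151.]]
```

View pics/i_top.png

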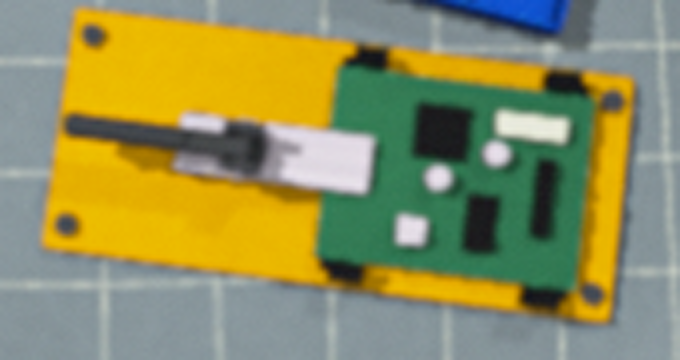

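The lever's observed tip, (491,367) in the scene crop and (66,124) in the top crop, matches the prediction for bolt 0 and fold 90° within calibration. The bystanders look unmoved, so I'm handing in.

```bash
python3 - <<'E'
from workcell import bot
bot.job_done(); print(bot.current_clock())
E
```

```text
the job is handed in; nothing more can be done
the job is handed in; nothing more can be done
```

The clamp bolt is screwed in snug with its lever kept upright, and the lever was only then folded over until fully closed. I handed the job in at about 25.5 s of the 64 s allowed; no verdict is reported.

- **Bolt:** I pinched the upright lever across its 12 mm thickness and turned it clockwise about 173° in one go. It hit a firm stop at yaw ≈ -9°, where the wrist moment jumped from about -0.1 to +0.7 N m. The jig's measured yaw is -8.7°.
- **Lever:** I folded it along its arc with a light pinch, then pressed it down with closed fingers. Contact came at 63.3 mm, against 63.5 mm expected for a level lever, and the force rose to 17 N against the stop.
- **Final pictures:** The lever tip sits within about 2 px of where a snug bolt and a level lever would put it, in both the scene and top views. By eye, the screwdriver, spool and tray look unmoved. The arm was clear of everything, with a wrist force under 1 N.
- **Disagreements:** The only mismatch was the bolt axis position, where my estimates differed by 1–2 mm. That caused a harmless side force of about 10 N while turning. No check failed.

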